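# Film the revolving pen stand

## Task

Film the revolving pen stand for the web shop. Its pots are brittle, so push them gently with the fingertips, never grip them: set the stand turning, either way round, at about 8 seconds a turn (6 to 12 is fine), take the hand at least 20 cm away from the middle of the stand and let it turn at that pace on its own for 6 seconds while the camera records. Then catch it gently and stop it with the red pot squarely facing the camera, let go, and leave the camera, the stapler, the tape dispenser and the mug where they are.

Things in the scene. Friction and masses are not known exactly. Their poses are not given: they have to be found in the camera images.
- stand: revolving desk organiser; origin on the counter, on its vertical turning axis. On a fixed black foot (radius 118 mm) turns a white plate (radius 150 mm, top 26 mm above the counter) with six round pots, one every 60 degrees, centres 105 mm from the axis. Pots: 78 mm across, 90 mm high, rims 116 mm above the counter, 27 mm gaps. The middle dome reaches 98 mm above the counter
- turn (a joint): angle of the turning part, rad, counter-clockwise seen from above; at 0 the red pot lies in +x from the axis; no stops, counts on beyond a full turn. The turning part weighs about 1.7 kg (0.75 to 1.3 times that), inertia about 0.018 kg m2, on a light ball bearing: left alone it slows by about 0.02 to 0.04 rad/s each second
- red_pot (a point): centre of the red pot's rim, 116 mm above the counter, 105 mm from the axis. This pot is empty and open: inside 72 mm across, wall 3 mm, floor 32 mm above the counter, so shut fingers can dip into it and push its wall. The pots beside it hold short crayons up to 130 mm above the counter, the other three hold pens up to 172 mm (all fixed in place)
- hub (a point): the middle of the stand: point on the turning axis at the height of the pot rims, 116 mm above the counter
- lens (a point): front of the lens of the black camera (118 mm wide, 181 mm high, 0.7 kg), loose on a small tripod on the +y side, 304 mm from the axis and looking level at it; 133 mm above the counter. Its y axis points from the stand to the camera, x sideways. The red pot faces the camera when it lies on the line from the axis to this point, on the camera's side
- stapler: blue and black stapler, 150 x 36 x 62 mm, loose, origin under its centre
- tape: grey tape dispenser, 140 x 56 x 88 mm, loose, origin under its centre
- mug: blue mug, 80 mm across, 92 mm high, loose, origin under its centre

How it is judged (in metres and radians):
On the way:
1. the stand turns on its own at 6 to 12 seconds a turn for about 6 seconds, with nothing touching it and the hand about 20 cm or more from its middle ((velocity of joint turn between 0.52 and 1.06 rad/s or velocity of joint turn between -1.06 and -0.52 rad/s) and distance between the grasp point and hub above 0.18 m and contact force between stand and anything else below 0.2 N), for 5.5 s.
At the end, for the whole second after the job is handed in: the stand is at rest (under 0.03 rad/s), the red pot's centre within 18 mm sideways of the camera's line of sight and on the camera's side, the camera within 15 mm of where it stood, the hand off (velocity of joint turn between -0.03 and 0.03 rad/s and x of red_pot in the frame of lens between -0.018 and 0.018 m and horizontal distance between red_pot and lens below 0.23 m and distance of lens from where it was at the start of the episode below 0.015 m); the robot touches nothing.
It fails at once if the stand is whipped round faster than a turn in 4 seconds (velocity of joint turn above 1.57 rad/s or velocity of joint turn below -1.57 rad/s).
It fails at once if the brittle stand is gripped, struck or pressed with more than 25 N (contact force between stand and anything else above 25 N).
It fails at once if the camera is knocked out of place (distance of lens from where it was at the start of the episode above 0.015 m).
It fails at once if the stapler, the tape dispenser or the mug is knocked away (distance of any of stapler, tape, mug from where it was at the start of the episode above 0.03 m).
It also fails if it takes over 72 s, if anything falls off the work surface, if the arm or the gripper's body presses on something with over 40 N, if the wrist force passes 120 N, or if a joint passes its speed limit or range.

## Robot

A 7-joint arm with a two-finger parallel gripper is mounted at the origin on the work surface. World frame = base frame: x ahead of the robot, y to its left, z up, the work surface at z = 0. Lengths are in mm, angles in rad, forces in N, time in s.
With the tool pointing down it reaches from about 400 to 875 mm from the base axis. Payload 4.4 kg.
Tool frame: the origin (TCP) lies between the finger pads; the fingertips stand 17 mm ahead of it and the grasp point (between the pads) lies 2 mm behind it; z points along the fingers, y is the line along which they close (so a half turn about z gives the same grasp; the last joint's range is limited). The gripper opens to 85 mm and grips with 20 to 120 N. Pads are 22 mm wide; open, the fingers measure 114 mm over their backs; the gripper's body (76 mm by 85 mm) begins 54 mm behind the grasp point. The pads swing forward as they close: fully open they stand 13 mm farther back than shut.
Start: joints at [1.163, 0.628, 0.038, 1.517, -0.027, 0.996, -0.02], TCP at [217.897, -612.404, 248.313] pointing down, gripper open.
Joint ranges: [-3.06, 3.06], [-0.37, 2.12], [-1.25, 1.32], [0.18, 2.47], [-1.1, 4.24], [0.23, 1.98], [-2.94, 2.94]. Speed limits (rad/s): [2.57, 2.57, 3.14, 3.14, 3.14, 3.14, 3.14].

## Interface

Orientations are given as [roll, pitch, yaw] about the fixed x, y, z axes, in that order (R = Rz(yaw) Ry(pitch) Rx(roll)).
In Python, from cell import sensors, get_image, ctrl gives the robot as it stands.
- The arm moves only by the tool send_rows, never from a script. Its argument "series" is a list of rows, each a list of 3 entries, a list of its own where there are three numbers: the finger opening in mm, from 0 to 85.4, then the shift along the world's x, y, z in units of 60 mm (1.0 is 60 mm), then the turn, a rotation vector about the world's x, y, z in units of 5 degrees (1.0 is 5 degrees). A call has 1 to 8 rows; each row shifts and turns the commanded pose from where the row before left it; what a row does not reach is not made up. A row lasts 1/8 s, in which the tool goes at most 62.5 mm and 10.7 degrees, less where a joint would pass 70% of its speed; a pose out of reach is approached as far as the arm can. A call is refused whole if a number of a shift passes 1 or a number of a turn 1, either way. A call with a gripper value outside its range is refused whole. The fingers move at their own pace and stop on an object; the grip force is fixed at half the most. Time passes only in rows, so rows that do not move let the fingers close. It gives the time, the measured TCP pose, the force, the opening and the grip force at its end, in the units of the state.
- sensors.read_state(): the state, without advancing time (a new reading comes with each control period).
- get_image(name): name is "scene" or "top" or "wrist"; returns a dict with "img" (480x640x3 uint8, red, green, blue), "depth" (480x640 float32, mm along the optical axis (not along the pixel's ray), 0 where there is no reading), "vfov" (degrees; the focal length in pixels is half the picture's height over the tangent of half this angle, whatever the lens; pixels are square), "cx", "cy" (the principal point, pixels), "k1" (the pictures are not rectified: a ray, as slopes to the right and down, at radius r is drawn at 1 + k1 r^2 times it, then the intrinsics apply), "world_to_cam" (4x4, takes a point from world to camera coordinates). Camera axes: x right, y down, z forward; pixel columns grow to the right and rows downward; lengths in mm; the calibration is good to about 2 mm. A picture is of the moment at which its call begins.
- ctrl.finish_job(): hands the job in; it is judged then, once.
The state is a dict: "clock": time; "qpos": joint angles; "qd": joint speeds; "tau": joint torques, N m; "eef_pos": TCP position; "tool_rot": TCP orientation; "force": force on the tool from outside, world axes, zero at the start; "torque": the same for the moment, N m; "width": finger opening in mm; "gripper_force": force on a finger pad.
Only numpy, scipy, OpenCV 4.12 (cv2) and the standard library are available. Lean on these libraries where they do the work, as an engineer would, in place of code of your own. Each camera call takes 0.05 s, during which the arm holds its last target. There are 200 camera calls.

## Working session

There is one attempt and no reset: what is moved stays moved. The work goes in short steps, Python scripts to look and compute and a tool call to move; the robot and the scene stay as the last step left them, time stands still between calls to the robot, and variables do not carry over. Pictures are saved under pics/ and viewed, at most 10 in all, crops included, and the job is handed in when it is done.

Besides the shell and the picture viewer there is one more tool, called as a command line: name --argument value ..., lists and objects as JSON in quotes. send_rows: Moves the arm, as the interface text tells. Its arguments: {"type":"object","properties":{"series":{"type":"array"}},"required":["series"]}

```bash
mkdir -p pics; cat > h.py <<'E'
import numpy as np, cv2
from cell import sensors, get_image, ctrl
def grab(n):
    d=get_image(n); return d
def K(d):
    f=240/np.tan(np.radians(d["vfov"])/2); return np.array([[f,0,d["cx"]],[0,f,d["cy"]],[0,0,1.]])
def onplane(d,uv,z):
    p=cv2.undistortPoints(np.float64(uv).reshape(-1,1,2),K(d),np.array([d["k1"],0,0,0.])).reshape(-1,2)
    M=np.linalg.inv(np.array(d["world_to_cam"])); r=np.c_[p,np.ones(len(p))]@M[:3,:3].T; o=M[:3,3]
    return o+r*((z-o[2])/r[:,2:3])
def cloud(d):
    v,u=np.mgrid[:480,:640]; uv=np.stack([u,v],-1).reshape(-1,1,2).astype(float)
    p=cv2.undistortPoints(uv,K(d),np.array([d["k1"],0,0,0.])).reshape(-1,2)
    z=d["depth"].reshape(-1,1); M=np.linalg.inv(np.array(d["world_to_cam"]))
    P=(np.c_[p,np.ones(len(p))]*z)@M[:3,:3].T+M[:3,3]; P[z[:,0]==0]=np.nan
    return P.reshape(480,640,3)
def save(d,n): cv2.imwrite("pics/"+n,d["img"][:,:,::-1])
E
python3 - <<'E'
from h import *
for n in("top","scene"):
    d=grab(n); save(d,n+"0.png"); print(n,d["vfov"],d["cx"],d["cy"],d["k1"],np.linalg.inv(np.array(d["world_to_cam"])).round(2).tolist())
print(sensors.read_state())
E
```

```text
top 43.59606307461022 326.75562945990845 235.91064322540473 -0.11819349239111795 [[0.01, -0.99, 0.12, 370.45], [-1.0, -0.01, -0.02, -47.0], [0.02, -0.12, -0.99, 1397.45], [0.0, 0.0, 0.0, 1.0]]
scene 51.38836491569786 321.26296149574665 231.67930196982792 -0.12877279345788525 [[-0.83, 0.46, -0.31, 847.61], [0.55, 0.7, -0.46, 434.06], [0.01, -0.55, -0.83, 991.5], [0.0, 0.0, 0.0, 1.0]]
{'clock': 0.1, 'qpos': array([ 1.16316417,  0.62926966,  0.03842846,  1.51827709, -0.0270087 ,
        0.99627455, -0.02001029]), 'qd': array([-1.10977101e-03, -1.59084501e-03,  1.13610710e-03, -3.08492594e-03,
       -5.77482015e-04, -1.22875662e-03, -8.29436307e-05]), 'tau': array([ 2.68552314e-03, -5.64538872e+01,  1.23069875e+00, -1.93974906e+01,
        1.13862759e-02,  5.43532587e-03,  3.21401649e-05]), 'eef_pos': array([ 217.75155964, -611.87929138,  247.46741737]), 'tool_rot': array([-3.13988127e+00,  1.28965971e-06,  3.41830103e-01]), 'force': array([1.04051109, 0.16629802, 0.19399776]), 'torque': array([ 0.0112098 ,  0.01430551, -0.0299759 ]), 'gripper_force': 0.0, 'width': 85.41633236327998}
```

View pics/top0.png

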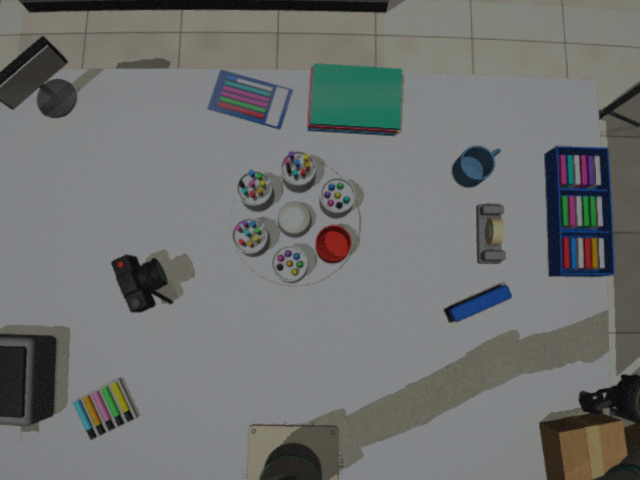

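View pics/scene0.png

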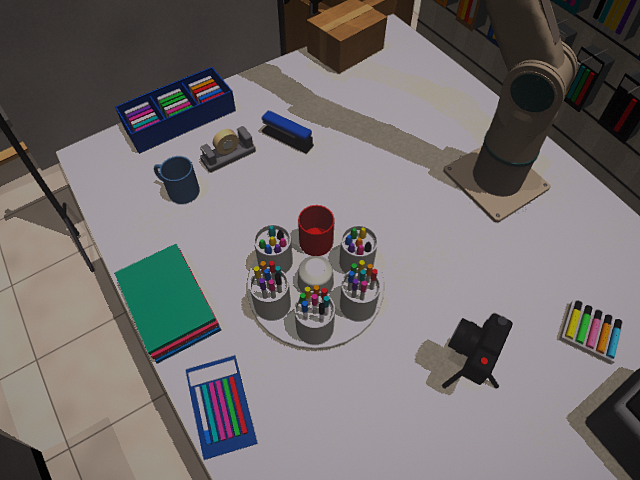

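The top view shows the stand with its dome near (294,220), the red pot near (333,243), and the camera at the left near (140,282), looking right. The tape dispenser (491,233), stapler (478,302) and mug (474,165) are on the right (-y), and the arm comes in from the lower right. The scene view agrees: the red pot is on the robot's side, opposite the pens.

```bash
cat >> h.py <<'E'
def redmask(d):
    h=cv2.cvtColor(d["img"],cv2.COLOR_RGB2HSV); return ((h[...,0]<8)|(h[...,0]>172))&(h[...,1]>150)&(h[...,2]>60)
def circ(P):
    A=np.c_[2*P[:,:2],np.ones(len(P))]; s=np.linalg.lstsq(A,(P[:,:2]**2).sum(1),rcond=None)[0]
    return s[:2],np.sqrt(s[2]+s[:2]@s[:2])
E
python3 - <<'E'
from h import *
for n in("top","scene"):
    d=grab(n); P=cloud(d); z=P[...,2]
    m=redmask(d).astype(np.uint8); 
    k,l,s,c=cv2.connectedComponentsWithStats(m)
    for i in range(1,k):
        if s[i,4]>150:
            Q=P[l==i]; print("red",c[i],s[i,4],np.nanmedian(Q,0)); R=Q[(Q[:,2]>108)&(Q[:,2]<124)]; 
            if len(R)>20: print(" rim",circ(R),len(R))
    g=onplane(d,[294,220],98)[0] if n=="top" else g0
    # plate edge: boundary of z in 15..40 around stand
    r=np.hypot(P[...,0]-g[0],P[...,1]-g[1])
    dm=(r<60)&(z>70)&(z<102)&(P[...,2]>75); Q=P[dm&(r<45)]
    A=np.c_[2*Q,np.ones(len(Q))]; s=np.linalg.lstsq(A,(Q**2).sum(1),rcond=None)[0]; print("dome",g,s[:3],Q[:,2].max(),len(Q))
    pl=(z>18)&(z<34)&(r<175); Q=P[pl]; print("plate n",len(Q),(cv2.minEnclosingCircle(Q[:,:2].astype(np.float32))))
    g0=g
    h=(z>15)&(z<260)&(P[...,0]>100)&(P[...,0]<700)
    k,l,s,c=cv2.connectedComponentsWithStats(h.astype(np.uint8))
    for i in range(1,k):
        if s[i,4]>150: Q=P[l==i]; print(n,c[i].round(),s[i,4],Q.min(0).round(),Q.max(0).round(),Q.mean(0).round())
    np.save(n+"P.npy",P)
E
```

```text
red [332.94013304 244.46119734] 902 [514.78086068 -84.8534656   33.56863602]
 rim (array([511.76018633, -82.52242644]), np.float64(36.7528594519897)) 110
red [565.60555556 252.73888889] 180 [ 500.81004903 -619.72126321   59.95987704]
red [587.1011236  252.70224719] 178 [ 501.64541757 -671.58649782   60.57279484]
dome [561.47080288   2.71913004  98.        ] [571.07778802   4.72691217  62.21697529] 101.80457643351178 813
plate n 5846 ((571.429443359375, 4.584807395935059), 149.80894470214844)
top [294. 221.] 12989 [ 422. -143.   16.] [700. 152. 177.] [563.   3.  70.]
top [470. 176.] 440 [ 660. -447.   15.] [ 700. -366.   99.] [ 676. -397.   61.]
top [580. 222.] 6307 [ 450. -733.   15.] [ 700. -595.   83.] [ 576. -661.   55.]
top [490. 233.] 1459 [ 481. -478.   15.] [ 619. -422.   94.] [ 547. -445.   48.]
top [139. 281.] 2182 [358. 268.  15.] [477. 381. 188.] [419. 320. 156.]
top [478. 304.] 1049 [ 344. -491.   15.] [ 427. -344.   71.] [ 384. -413.   59.]
top [ 26. 378.] 4837 [105. 551.  15.] [297. 693. 148.] [206. 577. 110.]
top [105. 405.] 1884 [100. 356.  15.] [203. 513.  37.] [141.
[... 690 characters left out ...]
 42.] 1203 [ 100. -723.   15.] [ 135. -567.  125.] [ 118. -641.   76.]
scene [184. 103.] 4156 [ 451. -733.   15.] [ 700. -592.   79.] [ 577. -653.   54.]
scene [289. 128.] 853 [ 346. -491.   15.] [ 429. -342.   66.] [ 388. -404.   52.]
scene [226. 147.] 1349 [ 483. -480.   15.] [ 621. -418.   91.] [ 554. -442.   46.]
scene [186. 173.] 609 [ 663. -447.   15.] [ 700. -364.   96.] [ 683. -406.   60.]
scene [318. 279.] 14152 [ 423. -141.   17.] [700. 156. 173.] [577.  25.  83.]
scene [590. 332.] 1987 [100. 358.  15.] [206. 511.  33.] [144. 433.  23.]
scene [479. 347.] 2778 [358. 271.  15.] [477. 396. 185.] [435. 333. 153.]
scene [621. 424.] 3295 [119. 554.  15.] [300. 704. 143.] [279. 598.  83.]
```

```bash
python3 - <<'E'
from h import *
A=np.array([571.4,4.9])
for n in("top","scene"):
    P=np.load(n+"P.npy").reshape(-1,3); P=P[(P[:,0]>340)&(P[:,0]<490)&(P[:,1]>255)&(P[:,1]<410)&(P[:,2]>100)&(P[:,2]<200)]
    u=np.array([-151,315.]);u/=np.hypot(*u); w=np.array([u[1],-u[0]])
    a=(P[:,:2]-A)@u; b=(P[:,:2]-A)@w
    for lo in range(290,430,8):
        s=(a>lo)&(a<lo+8)
        if s.sum()>5: print(n,lo,s.sum(),b[s].min().round(1),b[s].max().round(1),"z",P[s,2].min().round(),P[s,2].max().round(), "ridge b",b[s][P[s,2]>P[s,2].max()-4].mean().round(1))
E
```

```text
top 298 148 -26.4 31.8 z 109.0 168.0 ridge b 3.8
top 306 107 -27.0 30.7 z 135.0 168.0 ridge b 5.9
top 314 120 -28.0 34.8 z 128.0 168.0 ridge b 4.0
top 322 118 -27.7 33.6 z 134.0 169.0 ridge b 3.0
top 330 103 -28.0 33.3 z 133.0 168.0 ridge b 4.7
top 338 134 -26.1 59.4 z 111.0 171.0 ridge b 2.7
top 346 417 -55.3 62.6 z 106.0 185.0 ridge b 4.0
top 354 234 -56.3 61.7 z 110.0 187.0 ridge b 2.9
top 362 233 -55.4 63.0 z 109.0 186.0 ridge b 2.0
top 370 228 -54.5 62.3 z 112.0 186.0 ridge b 5.2
top 378 198 -54.2 63.7 z 110.0 188.0 ridge b 0.6
top 386 54 -51.5 61.0 z 159.0 180.0 ridge b -8.5
scene 298 49 -21.7 32.3 z 110.0 163.0 ridge b 4.6
scene 306 142 -19.2 33.9 z 126.0 166.0 ridge b 4.5
scene 314 149 -18.9 36.5 z 123.0 165.0 ridge b 5.8
scene 322 156 -21.1 36.4 z 123.0 168.0 ridge b 7.9
scene 330 150 -21.1 36.2 z 126.0 167.0 ridge b 4.6
scene 338 150 -19.8 35.3 z 122.0 166.0 ridge b 4.0
scene 346 384 -51.1 65.2 z 109.0 183.0 ridge b 4.2
scene 354 336 -53.6 66.1 z 104.0 185.0 ridge b 4.5
scene 362 339 -51.9 65.3 z 108.0 185.0 ridge b 3.7
scene 370 324 -50.2 64.9 z 106.0 185.0 ridge b 6.2
scene 378 323 -53.1 65.3 z 104.0 184.0 ridge b 6.1
scene 386 117 -49.9 63.1 z 106.0 181.0 ridge b 6.0
```

send_rows --series '[[0, [0.1, 0.2, 0], [0, 0, 0]], [0, [0.3, 0.55, 0], [0, 0, 0]], [0, [0.35, 0.6, 0], [0, 0, 0]], [0, [0.35, 0.6, 0], [0, 0, 0]], [0, [0.35, 0.6, 0], [0, 0, 0]], [0, [0.35, 0.6, 0], [0, 0, 0]], [0, [0.35, 0.6, 0], [0, 0, 0]], [0, [0.35, 0.6, 0], [0, 0, 0]]]'

```text
clock: 1.2
eef_pos: [368.6, -349.1, 248.5]
tool_rot: [-3.141, -0.001, 0.343]
force: [0.3, -0.0, 0.8]
width: -0.3
gripper_force: 0.0
```

send_rows --series '[[0, [0.35, 0.6, 0], [0, 0, 0]], [0, [0.35, 0.6, 0], [0, 0, 0]], [0, [0.35, 0.65, 0], [0, 0, 0]], [0, [0.35, 0.65, 0], [0, 0, 0]], [0, [0.35, 0.65, 0], [0, 0, 0]], [0, [0.35, 0.65, 0], [0, 0, 0]], [0, [0.3, 0.6, 0], [0, 0, 0]], [0, [0.2, 0.3, 0], [0, 0, 0]]]'

```text
clock: 2.2
eef_pos: [524.2, -66.3, 248.4]
tool_rot: [-3.141, -0.0, 0.346]
force: [0.4, 0.3, -0.0]
width: 0.1
gripper_force: 0.0
```

send_rows --series '[[0, [0, 0, 0], [0, 0, 0]], [0, [0, 0, 0], [0, 0, 0]]]'

```text
clock: 2.45
eef_pos: [523.0, -71.3, 248.2]
tool_rot: [3.141, 0.001, 0.34]
force: [-0.4, -0.8, -0.5]
width: -0.1
gripper_force: 0.0
```

send_rows --series '[[0, [-0.15, -0.06, 0], [0, 0, 0]], [0, [-0.15, -0.06, -0.3], [0, 0, 0]], [0, [0, 0, -0.5], [0, 0, 0]], [0, [0, 0, -0.5], [0, 0, 0]], [0, [0, 0, -0.3], [0, 0, 0]], [0, [0, 0, -0.1], [0, 0, 0]], [0, [0, 0, 0], [0, 0, 0]], [0, [0, 0, 0], [0, 0, 0]]]'

```text
clock: 3.45
eef_pos: [506.3, -77.0, 147.1]
tool_rot: [3.141, -0.001, 0.341]
force: [0.5, -0.7, -0.7]
width: 0.2
gripper_force: 0.0
```

```bash
python3 - <<'E'
from h import *
d=grab("scene"); cv2.imwrite("pics/s1.png",cv2.resize(d["img"][130:370,200:520,::-1],(800,600))); print(sensors.read_state()["eef_pos"])
E
```

```text
[506.34994552 -76.88347016 147.15057106]
```

View pics/s1.png

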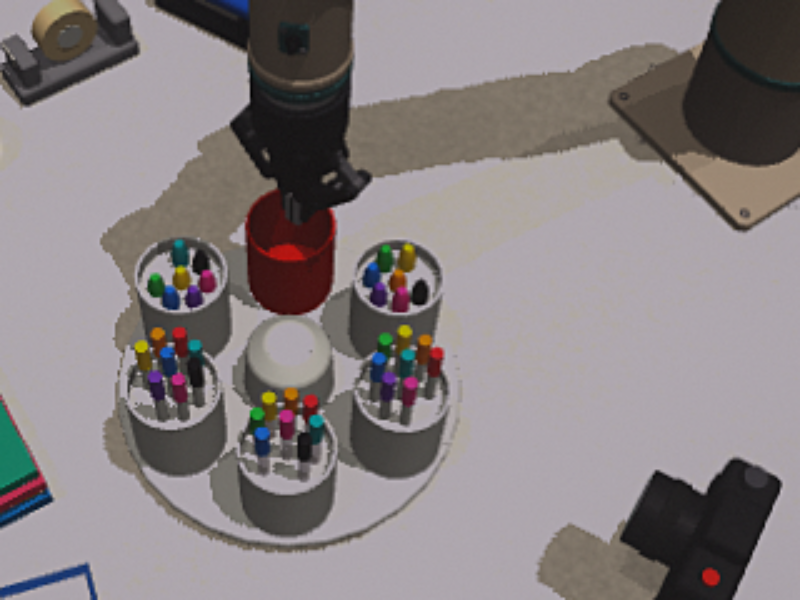

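The crop shows the closed fingertips (295,205) above the red pot's opening. The linkage knuckles bulge out at about (250,150) and (355,185), so I'll measure their height before dipping.

```bash
python3 - <<'E'
from h import *
for n in("scene","top"):
    d=grab(n); P=cloud(d).reshape(-1,3); c=np.array([506.3,-77])
    yaw=.341; x=np.array([np.cos(yaw),np.sin(yaw)]); y=np.array([-x[1],x[0]])
    q=P[:,:2]-c; a=q@x; b=q@y
    for z in range(126,230,8):
        s=(P[:,2]>z)&(P[:,2]<z+8)&(np.hypot(a,b)<75)
        if s.sum()>3: print(n,z,s.sum(),"x",np.percentile(a[s],[1,99]).round(),"y",np.percentile(b[s],[1,99]).round())
E
```

```text
scene 134 17 x [ 1. 13.] y [-10.  11.]
scene 142 27 x [-3. 13.] y [-11.  15.]
scene 150 32 x [-0. 13.] y [-11.  15.]
scene 158 23 x [ 5. 14.] y [-10.  15.]
scene 166 20 x [ 6. 14.] y [-18.  14.]
scene 174 53 x [-7. 15.] y [-29.  32.]
scene 182 106 x [-7. 15.] y [-36.  38.]
scene 190 61 x [-6. 18.] y [-42.  43.]
scene 198 97 x [ 3. 19.] y [-51.  50.]
scene 206 88 x [ 4. 19.] y [-56.  58.]
scene 214 138 x [-10.  19.] y [-60.  62.]
scene 222 163 x [-10.  21.] y [-59.  62.]
top 214 10 x [-6. 13.] y [59. 62.]
top 222 21 x [-0. 14.] y [54. 61.]
```

```bash
cat >> h.py <<'E'
AX=np.array([571.4,4.9]); LENS=np.radians(114.9)
def rows(p0,r,arcs,dz=None,sgn=-1):
    """rounded shifts from p0 (xy) along the circle of radius r; arcs in mm at r"""
    p=np.array(p0,float); th=np.arctan2(*(p-AX)[::-1])
    for i,a in enumerate(arcs):
        th+=sgn*a/r; t=AX+r*np.array([np.cos(th),np.sin(th)])
        s=np.round((t-p)/60,2); p=p+60*s
        print(i//8,s.tolist(),dz[i] if dz else 0)
    print("end",p,np.degrees(th))
E
python3 -c "
from h import *
rows((506.3,-77),104.6,[1]+[1.5]*9+list(np.arange(2.2,11.1,.8))+[11]+[10.5,10,10,8,6,4,2,1,0],[0]*23+[.15,.5,.8,.8,.7,.5,.1,0,0])"
```

```text
0 [-0.01, 0.01] 0
0 [-0.02, 0.02] 0
0 [-0.02, 0.01] 0
0 [-0.02, 0.02] 0
0 [-0.02, 0.02] 0
0 [-0.02, 0.01] 0
0 [-0.02, 0.02] 0
0 [-0.01, 0.02] 0
1 [-0.02, 0.02] 0
1 [-0.02, 0.01] 0
1 [-0.02, 0.03] 0
1 [-0.04, 0.04] 0
1 [-0.04, 0.05] 0
1 [-0.04, 0.06] 0
1 [-0.05, 0.07] 0
1 [-0.06, 0.09] 0
2 [-0.05, 0.1] 0
2 [-0.06, 0.12] 0
2 [-0.04, 0.14] 0
2 [-0.04, 0.15] 0
2 [-0.03, 0.17] 0
2 [-0.01, 0.18] 0
2 [0.01, 0.18] 0
2 [0.03, 0.18] 0.15
3 [0.04, 0.16] 0.5
3 [0.05, 0.15] 0.8
3 [0.06, 0.12] 0.8
3 [0.05, 0.09] 0.7
3 [0.03, 0.06] 0.5
3 [0.02, 0.03] 0.1
3 [0.01, 0.01] 0
3 [0.0, 0.0] 0
end [484.7  63.4] -214.04043495908346
```

send_rows --series '[[0, [0, 0, -0.2], [0, 0, 0]], [0, [0, 0, -0.3], [0, 0, 0]], [0, [0, 0, -0.17], [0, 0, 0]], [0, [0, 0, 0], [0, 0, 0]], [0, [0, 0, 0], [0, 0, 0]]]'

```text
clock: 4.22
eef_pos: [506.2, -76.6, 106.3]
tool_rot: [3.141, -0.0, 0.342]
force: [0.6, 0.1, -0.3]
width: -0.2
gripper_force: 0.0
```

send_rows --series '[[0, [-0.01, 0.01, 0], [0, 0, 0]], [0, [-0.02, 0.02, 0], [0, 0, 0]], [0, [-0.02, 0.01, 0], [0, 0, 0]], [0, [-0.02, 0.02, 0], [0, 0, 0]], [0, [-0.02, 0.02, 0], [0, 0, 0]], [0, [-0.02, 0.01, 0], [0, 0, 0]], [0, [-0.02, 0.02, 0], [0, 0, 0]], [0, [-0.01, 0.02, 0], [0, 0, 0]]]'

```text
clock: 5.22
eef_pos: [497.4, -68.7, 106.1]
tool_rot: [-3.142, 0.0, 0.342]
force: [-1.0, -0.0, 0.1]
width: -0.2
gripper_force: 0.0
```

send_rows --series '[[0, [-0.02, 0.02, 0], [0, 0, 0]], [0, [-0.02, 0.01, 0], [0, 0, 0]], [0, [-0.02, 0.03, 0], [0, 0, 0]], [0, [-0.04, 0.04, 0], [0, 0, 0]], [0, [-0.04, 0.05, 0], [0, 0, 0]], [0, [-0.04, 0.06, 0], [0, 0, 0]], [0, [-0.05, 0.07, 0], [0, 0, 0]], [0, [-0.06, 0.09, 0], [0, 0, 0]]]'

```text
clock: 6.22
eef_pos: [480.0, -46.3, 106.1]
tool_rot: [3.141, -0.0, 0.342]
force: [-1.0, 0.2, -0.4]
width: 0.0
gripper_force: 0.0
```

send_rows --series '[[0, [-0.05, 0.1, 0], [0, 0, 0]], [0, [-0.06, 0.12, 0], [0, 0, 0]], [0, [-0.04, 0.14, 0], [0, 0, 0]], [0, [-0.04, 0.15, 0], [0, 0, 0]], [0, [-0.03, 0.17, 0], [0, 0, 0]], [0, [-0.01, 0.18, 0], [0, 0, 0]], [0, [0.01, 0.18, 0], [0, 0, 0]], [0, [0.03, 0.18, 0.15], [0, 0, 0]]]'

```text
clock: 7.22
eef_pos: [468.2, 27.5, 115.0]
tool_rot: [-3.141, 0.001, 0.342]
force: [0.3, 0.9, 0.6]
width: 0.3
gripper_force: 0.0
```

send_rows --series '[[0, [0.04, 0.16, 0.5], [0, 0, 0]], [0, [0.05, 0.15, 0.8], [0, 0, 0]], [0, [0.06, 0.12, 0.8], [0, 0, 0]], [0, [0.05, 0.09, 0.7], [0, 0, 0]], [0, [0.03, 0.06, 0.5], [0, 0, 0]], [0, [0.02, 0.03, 0.1], [0, 0, 0]], [0, [0.01, 0.01, 0], [0, 0, 0]], [0, [0, 0, 0], [0, 0, 0]]]'

```text
clock: 8.22
eef_pos: [483.5, 63.7, 317.9]
tool_rot: [-3.141, 0.003, 0.342]
force: [0.3, -0.0, 0.6]
width: -0.2
gripper_force: 0.0
```

```bash
cat > w.py <<'E'
from h import *
import json,os
def ang():
    t=sensors.read_state()["clock"]; out=[]
    for n in("scene","top"):
        d=grab(n); P=cloud(d); h=cv2.cvtColor(d["img"],cv2.COLOR_RGB2HSV); m=redmask(d)
        m&=np.hypot(P[...,0]-AX[0],P[...,1]-AX[1])<155
        k,l,s,c=cv2.connectedComponentsWithStats(m.astype(np.uint8))
        i=1+np.argmax(s[1:,4]) if k>1 else 0
        if i==0: out.append((n,0)); continue
        Q=P[l==i]; R=Q[(Q[:,2]>108)&(Q[:,2]<124)]
        if len(R)<15: out.append((n,int(s[i,4]),len(R))); continue
        cc,r=circ(R); v=cc-AX
        out.append((n,round(t+(n=="top")*.05,3),int(s[i,4]),len(R),round(r,1),round(np.hypot(*v),1),round(np.degrees(np.arctan2(v[1],v[0])),1)))
    return out
if __name__=="__main__":
    for o in ang(): print(o)
    d=sensors.read_state(); print(d["clock"],d["eef_pos"])
E
python3 w.py
```

```text
('scene', 8.225, 1306, 209, np.float64(37.2), np.float64(105.6), np.float64(124.7))
('top', 18, 0)
8.325 [483.61456682  63.52993394 317.96599497]
```

send_rows --series '[[0, [-0.05, -0.2, 0], [0, 0, 0]], [0, [-0.1, -0.25, 0], [0, 0, 0]], [0, [-0.1, -0.25, 0], [0, 0, 0]], [0, [-0.03, -0.12, 0], [0, 0, 0]], [0, [0, 0, 0], [0, 0, 0]], [0, [0, 0, 0], [0, 0, 0]]]'

```text
clock: 9.07
eef_pos: [467.7, 15.1, 319.2]
tool_rot: [-3.141, -0.001, 0.342]
force: [-0.9, 0.5, -0.2]
width: -0.1
gripper_force: 0.0
```

```bash
python3 w.py
```

```text
('scene', 9.075, 1407, 239, np.float64(37.4), np.float64(105.9), np.float64(81.8))
('top', 9.125, 79, 43, np.float64(36.0), np.float64(103.4), np.float64(79.8))
9.175 [467.64946307  15.16528636 319.07137262]
```

send_rows --series '[[0, [0, 0, 0], [0, 0, 0]], [0, [0, 0, 0], [0, 0, 0]], [0, [0, 0, 0], [0, 0, 0]], [0, [0, 0, 0], [0, 0, 0]], [0, [0, 0, 0], [0, 0, 0]], [0, [0, 0, 0], [0, 0, 0]], [0, [0, 0, 0], [0, 0, 0]], [0, [0, 0, 0], [0, 0, 0]]]'

```text
clock: 10.18
eef_pos: [467.5, 14.6, 319.1]
tool_rot: [3.142, -0.0, 0.342]
force: [0.0, 0.3, 0.9]
width: 0.3
gripper_force: 0.0
```

```bash
python3 w.py
```

```text
('scene', 10.175, 1466, 242, np.float64(37.4), np.float64(105.2), np.float64(28.0))
('top', 10.225, 746, 142, np.float64(36.5), np.float64(103.1), np.float64(25.3))
10.275 [467.49633793  14.59557634 319.12201064]
```

send_rows --series '[[0, [0, 0, 0], [0, 0, 0]], [0, [0, 0, 0], [0, 0, 0]], [0, [0, 0, 0], [0, 0, 0]], [0, [0, 0, 0], [0, 0, 0]], [0, [0, 0, 0], [0, 0, 0]], [0, [0, 0, 0], [0, 0, 0]], [0, [0, 0, 0], [0, 0, 0]], [0, [0, 0, 0], [0, 0, 0]]]'

```text
clock: 11.28
eef_pos: [467.5, 14.6, 319.1]
tool_rot: [-3.142, -0.0, 0.342]
force: [0.4, -0.8, 0.1]
width: 0.1
gripper_force: 0.0
```

```bash
python3 w.py
```

```text
('scene', 11.275, 1397, 241, np.float64(37.3), np.float64(104.4), np.float64(-24.1))
('top', 11.325, 774, 145, np.float64(36.3), np.float64(103.6), np.float64(-27.5))
11.375 [467.49935817  14.59534523 319.11463089]
```

send_rows --series '[[0, [0, 0, 0], [0, 0, 0]], [0, [0, 0, 0], [0, 0, 0]], [0, [0, 0, 0], [0, 0, 0]], [0, [0, 0, 0], [0, 0, 0]], [0, [0, 0, 0], [0, 0, 0]], [0, [0, 0, 0], [0, 0, 0]], [0, [0, 0, 0], [0, 0, 0]], [0, [0, 0, 0], [0, 0, 0]]]'

```text
clock: 12.38
eef_pos: [467.5, 14.6, 319.1]
tool_rot: [-3.142, -0.0, 0.342]
force: [-0.9, 0.1, 0.5]
width: 0.1
gripper_force: 0.0
```

```bash
python3 w.py
```

```text
('scene', 12.375, 958, 193, np.float64(37.1), np.float64(104.0), np.float64(-74.5))
('top', 12.425, 791, 118, np.float64(36.8), np.float64(105.0), np.float64(-77.4))
12.475 [467.51542729  14.57744564 319.11750994]
```

send_rows --series '[[0, [0, 0, 0], [0, 0, 0]], [0, [0, 0, 0], [0, 0, 0]], [0, [0, 0, 0], [0, 0, 0]], [0, [0, 0, 0], [0, 0, 0]], [0, [0, 0, 0], [0, 0, 0]], [0, [0, 0, 0], [0, 0, 0]]]'

```text
clock: 13.22
eef_pos: [467.5, 14.6, 319.1]
tool_rot: [3.142, -0.0, 0.342]
force: [0.3, 0.7, 0.3]
width: 0.1
gripper_force: 0.0
```

```bash
python3 w.py
```

```text
('scene', 13.225, 737, 167, np.float64(37.2), np.float64(104.5), np.float64(-111.9))
('top', 13.275, 784, 89, np.float64(36.7), np.float64(105.6), np.float64(-114.4))
13.325 [467.49509108  14.58274261 319.1104682 ]
```

```bash
python3 - <<'E'
from h import *
D=np.array([(9.075,81.8),(10.175,28),(11.275,-24.1),(12.375,-74.5),(13.225,-111.9),(9.125,79.8),(10.225,25.3),(11.325,-27.5),(12.425,-77.4),(13.275,-114.4)])
c=np.polyfit(D[:,0]-13,D[:,1],2); print(c,(np.polyval(c,D[:,0]-13)-D[:,1]).round(1))
f=lambda t:np.polyval(c,t-13)
t0=13.325; r=104.8; th=-185.3
# start angle: pot at end of row 11 minus lag 8mm; ramp arcs rows 6..8
v=lambda t:np.radians(-np.polyval(np.polyder(c),t-13))*r/8
tgt={k:f(t0+.125*(k+1)) for k in range(30)}
end=lambda k,lag: tgt[k]+np.degrees(lag/r)
th8=end(9,7)            # matched from row 9 on
start=th8+np.degrees(20/r)
print("start angle",start,"v",v(14.5),v(15.5))
seq=[start+(th-start)*q for q in(.85,.5,.15,0,0,0)]+[start-np.degrees(q/r) for q in(3,8,14.)]+[th8]
lag=7
for k in range(10,13): lag+=.8; seq.append(end(k,lag))
for k in range(13,17): lag+=1; seq.append(end(k,lag))
dz=[0]*6+[-.5,-.7,-.7,-.6,-.4,-.4,-.23]+[0]*30
p=np.array([467.6,14.6])
for k,s in enumerate(seq):
    q=AX+r*np.array([np.cos(np.radians(s)),np.sin(np.radians(s))]); m=np.round((q-p)/60,2); p=p+60*m
    print(k,round(t0+.125*(k+1),3),"pot",tgt[k].round(1),"fing",round(s,1),m.tolist(),dz[k])
print(p)
E
```

```text
[   0.86290122  -43.61323499 -102.36334722] [ 0.3 -0.3 -0.5 -0.3 -0.2 -0.2  0.   0.6  0.4  0.1]
start angle -154.15234076322156 v 9.37977221327465 8.98518796871532
0 13.45 pot -121.8 fing -180.6 [-0.02, -0.14] 0
1 13.575 pot -127.2 fing -169.7 [0.03, -0.33] 0
2 13.7 pot -132.5 fing -158.8 [0.09, -0.32] 0
3 13.825 pot -137.8 fing -154.2 [0.06, -0.13] 0
4 13.95 pot -143.0 fing -154.2 [-0.0, -0.0] 0
5 14.075 pot -148.3 fing -154.2 [-0.0, -0.0] 0
6 14.2 pot -153.5 fing -155.8 [-0.02, 0.04] -0.5
7 14.325 pot -158.6 fing -158.5 [-0.04, 0.08] -0.7
8 14.45 pot -163.8 fing -161.8 [-0.03, 0.09] -0.7
9 14.575 pot -168.9 fing -165.1 [-0.03, 0.1] -0.6
10 14.7 pot -174.0 fing -169.7 [-0.03, 0.14] -0.4
11 14.825 pot -179.1 fing -174.4 [-0.02, 0.14] -0.4
12 14.95 pot -184.1 fing -179.0 [-0.01, 0.14] -0.23
13 15.075 pot -189.1 fing -183.5 [0.01, 0.13] 0
14 15.2 pot -194.1 fing -187.9 [0.01, 0.14] 0
15 15.325 pot -199.1 fing -192.3 [0.02, 0.13] 0
16 15.45 pot -204.0 fing -196.7 [0.04, 0.13] 0
[471.2  35. ]
```

```bash
python3 -c "
from h import *
rows((471.2,35.0),104.8,[7.8,7.7,7.5,7.3,7,6.5,5.8,5.1,4.4,3.7,2.8,2,1.2,.6])"
```

```text
0 [0.04, 0.12] 0
0 [0.05, 0.12] 0
0 [0.06, 0.11] 0
0 [0.06, 0.11] 0
0 [0.07, 0.09] 0
0 [0.07, 0.09] 0
0 [0.06, 0.07] 0
0 [0.06, 0.06] 0
1 [0.05, 0.05] 0
1 [0.05, 0.04] 0
1 [0.04, 0.03] 0
1 [0.03, 0.02] 0
1 [0.01, 0.01] 0
1 [0.01, 0.0] 0
end [510.8  90.2] 125.3377216023087
```

send_rows --series '[[0, [-0.02, -0.14, 0], [0, 0, 0]], [0, [0.03, -0.33, 0], [0, 0, 0]], [0, [0.09, -0.32, 0], [0, 0, 0]], [0, [0.06, -0.13, 0], [0, 0, 0]], [0, [0, 0, 0], [0, 0, 0]], [0, [0, 0, 0], [0, 0, 0]], [0, [-0.02, 0.04, -0.5], [0, 0, 0]], [0, [-0.04, 0.08, -0.7], [0, 0, 0]]]'

```text
clock: 14.32
eef_pos: [474.5, -32.6, 247.3]
tool_rot: [3.141, -0.004, 0.343]
force: [0.3, -0.3, -1.2]
width: -0.0
gripper_force: 0.0
```

send_rows --series '[[0, [-0.03, 0.09, -0.7], [0, 0, 0]], [0, [-0.03, 0.1, -0.6], [0, 0, 0]], [0, [-0.03, 0.14, -0.4], [0, 0, 0]], [0, [-0.02, 0.14, -0.4], [0, 0, 0]], [0, [-0.01, 0.14, -0.23], [0, 0, 0]], [0, [0.01, 0.13, 0], [0, 0, 0]], [0, [0.01, 0.14, 0], [0, 0, 0]], [0, [0.02, 0.13, 0], [0, 0, 0]]]'

```text
clock: 15.32
eef_pos: [469.4, 27.9, 108.1]
tool_rot: [3.141, -0.002, 0.342]
force: [0.2, 0.5, -0.7]
width: -0.4
gripper_force: 0.0
```

send_rows --series '[[0, [0.04, 0.13, 0], [0, 0, 0]], [0, [0.04, 0.12, 0], [0, 0, 0]], [0, [0.05, 0.12, 0], [0, 0, 0]], [0, [0.06, 0.11, 0], [0, 0, 0]], [0, [0.06, 0.11, 0], [0, 0, 0]], [0, [0.07, 0.09, 0], [0, 0, 0]], [0, [0.07, 0.09, 0], [0, 0, 0]], [0, [0.06, 0.07, 0], [0, 0, 0]]]'

```text
clock: 16.32
eef_pos: [496.0, 77.9, 107.3]
tool_rot: [3.142, -0.0, 0.342]
force: [0.1, -0.2, -0.4]
width: 0.2
gripper_force: 0.1
```

send_rows --series '[[0, [0.06, 0.06, 0], [0, 0, 0]], [0, [0.05, 0.05, 0], [0, 0, 0]], [0, [0.05, 0.04, 0], [0, 0, 0]], [0, [0.04, 0.03, 0], [0, 0, 0]], [0, [0.03, 0.02, 0], [0, 0, 0]], [0, [0.01, 0.01, 0], [0, 0, 0]], [0, [0.01, 0, 0], [0, 0, 0]], [0, [0, 0, 0], [0, 0, 0]]]'

```text
clock: 17.32
eef_pos: [510.6, 90.0, 107.3]
tool_rot: [3.142, 0.0, 0.341]
force: [-0.6, 0.3, -0.2]
width: -0.3
gripper_force: 0.0
```

```bash
python3 w.py
```

```text
('scene', 17.325, 848, 136, np.float64(37.3), np.float64(105.8), np.float64(111.5))
('top', 18, 0)
17.425 [510.5918008   90.06635199 107.3062157 ]
```

send_rows --series '[[0, [0, 0, 0], [0, 0, 0]], [0, [0, 0, 0], [0, 0, 0]], [0, [0, 0, 0], [0, 0, 0]], [0, [0, 0, 0], [0, 0, 0]]]'

```text
clock: 17.92
eef_pos: [510.7, 90.2, 107.3]
tool_rot: [-3.142, -0.0, 0.342]
force: [0.5, 1.1, 0.5]
width: -0.6
gripper_force: 0.0
```

```bash
python3 w.py
```

```text
('scene', 17.925, 904, 149, np.float64(37.5), np.float64(105.8), np.float64(111.5))
('top', 17, 0)
18.025 [510.69146926  90.16714955 107.30242853]
```

send_rows --series '[[0, [0.04, 0.03, 0], [0, 0, 0]], [0, [0.06, 0.04, 0], [0, 0, 0]], [0, [0.06, 0.04, 0], [0, 0, 0]], [0, [0, 0, 0], [0, 0, 0]], [0, [0, 0, 0.2], [0, 0, 0]], [0, [0, 0, 0.5], [0, 0, 0]], [0, [0, 0, 0.8], [0, 0, 0]], [0, [0, 0, 0.8], [0, 0, 0]]]'

```text
clock: 19.02
eef_pos: [519.9, 96.6, 247.4]
tool_rot: [3.142, -0.0, 0.341]
force: [1.6, -0.1, 0.6]
width: -0.3
gripper_force: 0.0
```

send_rows --series '[[0, [-0.2, -0.3, 0.8], [0, 0, 0]], [0, [-0.3, -0.8, 0.4], [0, 0, 0]], [0, [-0.3, -0.9, 0], [0, 0, 0]], [0, [-0.1, -0.9, 0], [0, 0, 0]], [0, [0, -0.8, 0], [0, 0, 0]], [0, [0, -0.8, 0], [0, 0, 0]], [0, [0, -0.5, 0], [0, 0, 0]], [0, [0, 0, 0], [0, 0, 0]]]'

```text
clock: 20.02
eef_pos: [465.3, -206.0, 318.0]
tool_rot: [3.14, 0.0, 0.336]
force: [-0.5, 0.2, 0.6]
width: 0.1
gripper_force: 0.0
```

```bash
python3 w.py; python3 - <<'E'
from h import *
save(grab("top"),"end.png")
E
```

```text
('scene', 20.025, 1135, 215, np.float64(37.2), np.float64(105.8), np.float64(111.5))
('top', 20.075, 818, 130, np.float64(36.4), np.float64(104.0), np.float64(112.4))
20.125 [ 466.01064264 -202.63913851  317.6894144 ]
```

send_rows --series '[[0, [0, 0, 0], [0, 0, 0]], [0, [0, 0, 0], [0, 0, 0]], [0, [0, 0, 0], [0, 0, 0]], [0, [0, 0, 0], [0, 0, 0]], [0, [0, 0, 0], [0, 0, 0]], [0, [0, 0, 0], [0, 0, 0]], [0, [0, 0, 0], [0, 0, 0]], [0, [0, 0, 0], [0, 0, 0]]]'

```text
clock: 21.18
eef_pos: [466.3, -203.2, 317.3]
tool_rot: [-3.142, -0.0, 0.342]
force: [-1.0, -0.4, -1.0]
width: -0.1
gripper_force: 0.0
```

```bash
python3 w.py
```

```text
('scene', 21.175, 1128, 214, np.float64(37.3), np.float64(105.7), np.float64(111.6))
('top', 21.225, 820, 130, np.float64(36.4), np.float64(104.0), np.float64(112.3))
21.275 [ 466.27927368 -203.20091776  317.28489633]
```

View pics/end.png

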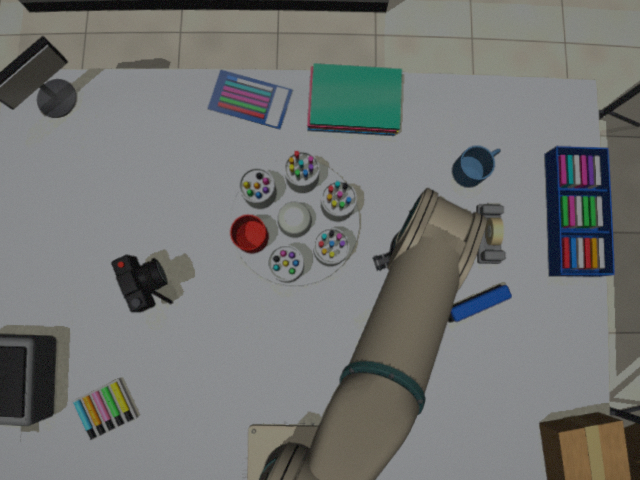

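The end view shows the stand at rest with the red pot (249,233) on the camera's side, about 5 mm off its line. The camera (140,282), mug, tape dispenser and stapler haven't moved, and the hand is clear.

```bash
python3 -c "
from cell import ctrl
print(ctrl.finish_job())"
```

```text
the job is handed in; nothing more can be done
None
```

I've handed in the job: the stand turned on its own at about 0.75–0.85 rad/s (7.5–8.5 s a turn) for over 6 s with the hand clear, then was caught and left at rest with the red pot about 5 mm off the camera's line (18 mm allowed). By eye, nothing else in the scene moved; the judge returned no verdict.

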